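# Coal and open the model tender

## Task

Get the green model tender ready for its running day: lift the copper scuttle by its black handle, tip all four lumps of coal out of it into the tender's open bunker, and stand the empty scuttle upright on the bench again and let go of it. Then take off the brass water filler cap; its quick thread may be left- or right-handed, so find out which way it loosens, turn it until it is free, and finish still holding the cap in the gripper, at least 60 mm above its seat and clear of the tender. Leave the red cap shut and do not disturb the other things on the bench.

Things in the scene. Friction and masses are not known exactly. Their poses are not given: they have to be found in the camera images.
- tender: Large dark green model tender with brass lines and black wheels, fixed on a short piece of track, 200 mm (its x) by 300 mm (its y). Origin: centre of its underside, on the bench; z up. The half towards its -y is the open coal bunker, the half towards its +y the water tank with a flat deck 100 mm above the bench.
- deck (a point): Midpoint between the two filler necks on the tank's deck, 100 mm above the bench; axes as the tender's. The two brass necks, 54 mm wide and 24 mm tall, stand 52 mm from it towards its -x and +x; either one may carry the brass cap, the other the red. One neck has a right-hand thread (loosens counter-clockwise seen from above), the other a left-hand one; it cannot be seen which.
- bunker (a point): Centre of the bunker's floor, 43 mm above the bench; axes as the tender's. The open bunker measures 190 mm (x) by 140 mm (y) inside; walls 5 mm thick, rim 120 mm above the bench.
- scuttle: Round open copper coal scuttle, 170 to 290 g, loose: outer base radius 30 mm, flaring straight to rim radius 60 mm at height 42 mm, wall 3 mm, floor 4 mm. Origin: centre of its underside; z up through the mouth. Its black handle stands upright towards its +x. The lumps slide out over the rim when the mouth is tipped some 70 to 90 degrees towards its -x.
- scuttle_grip (a point): Point in the scuttle's handle to grip from above, across its thickness: 79 mm from the scuttle's axis, 70 mm above its base; axes as the scuttle's. The handle is a tab 12 mm thick (along y), 26 mm wide (x), from 25 to 90 mm above the base, joined to the rim by a small bracket below 38 mm.
- coal1: Rough black lump of coal about 19 mm across, 12 g, loose in the scuttle at the start. Origin at its underside as built.
- coal2: Rough black lump of coal about 19 mm across, 12 g, loose in the scuttle at the start. Origin at its underside as built.
- coal3: Rough black lump of coal about 19 mm across, 12 g, loose in the scuttle at the start. Origin at its underside as built.
- coal4: Rough black lump of coal about 19 mm across, 12 g, loose in the scuttle at the start. Origin at its underside as built.
- brass_cap: Brass filler cap, 70 to 130 g, locked on its neck at the start: a disc 50 mm wide and 7 mm thick with a grip bar on top. Origin: on the axis at the underside of the disc (its seat, 124 mm above the bench); z up, x along the bar. A stem with a cross piece reaches 12 mm down into the neck. Quick thread without rise: at the start the bar lies about along the tender's x.
- cap_grip (a point): Point on the brass cap's axis at the top of its grip bar, 29 mm above the cap's origin; axes as the cap's. Bar: 42 mm long (x), 12 mm thick (y), 22 mm tall. Turned the wrong way the cap meets a hard stop after 0.1 to 0.2 rad; the right way it turns easily for about 1.2 rad (1.15 to 1.3) to another hard stop, and there (within 0.1 rad) it lifts straight up.
- red_cap: Red filler cap on the other neck, same shape and frame as the brass one; it stays shut.
- oil_can: Bystander: red oil can, 64 mm across, 130 mm tall with a narrow spout. Origin at its base.
- screwdriver: Bystander: screwdriver, 190 mm long, lying on the bench.
- wheelset: Bystander: steel wheelset on a small wooden cradle, 90 by 120 by 60 mm. Origin at its base.
- jar: Bystander: glass jar with a white lid, 60 mm across, 75 mm tall. Origin at its base.

How it is judged:
On the way, in this order (a step that is already met when the one before it is completed fails the run):
1. all four lumps of coal lie in the bunker (x of coal1 in the frame of bunker between -0.098 and 0.098 m and y of coal1 in the frame of bunker between -0.073 and 0.073 m and z of coal1 in the frame of bunker between -0.01 and 0.075 m and x of coal2 in the frame of bunker between -0.098 and 0.098 m and y of coal2 in the frame of bunker between -0.073 and 0.073 m and z of coal2 in the frame of bunker between -0.01 and 0.075 m and x of coal3 in the frame of bunker between -0.098 and 0.098 m and y of coal3 in the frame of bunker between -0.073 and 0.073 m and z of coal3 in the frame of bunker between -0.01 and 0.075 m and x of coal4 in the frame of bunker between -0.098 and 0.098 m and y of coal4 in the frame of bunker between -0.073 and 0.073 m and z of coal4 in the frame of bunker between -0.01 and 0.075 m), for 0.2 s.
2. the scuttle stands upright on the bench, let go (angle between scuttle's own z axis and vertical below 0.12 rad and height (world z) of scuttle between -0.006 and 0.006 m and contact force between the fingers and scuttle below 0.1 N and linear speed of scuttle below 0.03 m/s), for 0.2 s.
3. the brass cap has come off its neck, held in the gripper (height (world z) of brass_cap above 0.145 m and contact force between the fingers and brass_cap above 1 N), for 0.1 s.
At the end, for the whole second after the job is handed in: The brass cap is held still in the gripper, its underside at least 60 mm above its seat (184 mm above the bench), touching neither the tender nor the red cap; all four lumps lie in the bunker; the scuttle stands released and at rest on the bench, within 0.12 rad of upright (all of step 1 and all of step 2 and height (world z) of brass_cap above 0.184 m and contact force between the fingers and brass_cap above 1 N and contact force between brass_cap and tender below 0.1 N and contact force between brass_cap and red_cap below 0.1 N and linear speed of brass_cap below 0.05 m/s); the arm keeps its last pose, push and grip.
It fails at once if the red cap is lifted, shifted by over 12 mm or turned by over 0.5 rad (distance of red_cap from where it was at the start of the episode above 0.012 m or angle between the x axis of red_cap and the x axis of tender, either way round above 0.5 rad).
It fails at once if a bystander is shifted by over 30 mm (distance of any of oil_can, screwdriver, wheelset, jar from where it was at the start of the episode above 0.03 m).
It also fails if it takes over 72 s, if anything falls off the work surface, if the arm or the gripper's body presses on something with over 40 N, if the wrist force passes 120 N, or if a joint passes its speed limit or range.

## Robot

A 6-joint arm with a two-finger parallel gripper is mounted at the origin on the work surface. World frame = base frame: x ahead of the robot, y to its left, z up, the work surface at z = 0. Lengths are in m, angles in rad, forces in N, time in s.
With the tool pointing down it reaches from about 0.35 to 0.775 m from the base axis. Payload 7.3 kg.
Tool frame: the origin (TCP) lies at the very end of the fingers, on their centre line; the grasp point (between the pads) lies 19 mm behind it (robot.hold_point_z is the distance from the TCP to the grasp point, in m); z points along the fingers, y is the direction in which the jaws open and shut (so a half turn about z gives the same grasp; the last joint's range is limited). The gripper opens to 92 mm and grips with 3 to 60 N. Pads are 19 mm wide; open, the fingers measure 130 mm over their backs; the gripper's body (75 mm by 190 mm) begins 47 mm behind the grasp point.
Start: joints at [-1.283, 0.342, 1.524, -0, 1.275, -0.146], TCP at [0.221, -0.476, 0.227] pointing down, gripper open.
Joint ranges: [-2.53, 2.53], [-0.77, 2.02], [0.04, 2.7], [-1, 4.14], [0.28, 2.66], [-3.11, 3.11]. Speed limits (rad/s): [2.57, 2.57, 3.14, 3.14, 3.14, 3.14].

## Interface

Orientations are given as [roll, pitch, yaw] about the fixed x, y, z axes, in that order (R = Rz(yaw) Ry(pitch) Rx(roll)).
In Python, from cell import monitor, viewer, robot gives the robot as it stands.
- The arm moves only by the tool move_arm, never from a script. Its argument "deltas" is a list of rows, each an object of numbers: "x", "y", "z": the shift along the tool's x, y, z in m; "wx", "wy", "wz": the turn, a rotation vector about the tool's x, y, z in degrees; "hand": the opening, from 0 (shut) to 1 (fully open). In form: [{"x": .., "y": .., "z": .., "wx": .., "wy": .., "wz": .., "hand": ..}, ...]. A call has 1 to 8 rows; each row is the pose to reach, as a shift and turn from the pose commanded when the call began, along the tool's axes at that moment; what a row does not reach only later rows make up. A row lasts 1/8 s, in which the tool goes at most 62.5 mm and 10.7 degrees, less where a joint would pass 70% of its speed; a pose out of reach is approached as far as the arm can. A call with a gripper value outside its range is refused whole. The fingers move at their own pace and stop on an object; "grip_force" is the grip in N (left out, the last holds). Time passes only in rows, so rows that repeat a pose let the fingers close. It gives the time, the measured TCP pose, the force and the opening at its end, in the units of the state.
- monitor.observe(): the state, without advancing time (a new reading comes with each control period).
- viewer.read_camera(name): name is "side" or "top"; returns the picture (400x640x3 uint8, red, green, blue); there is no depth.
- viewer.camera_params(name): a dict with "camera_matrix" (3x3 intrinsics, pixels), "k1" (the pictures are not rectified: a ray, as slopes to the right and down, at radius r is drawn at 1 + k1 r^2 times it, then the intrinsics apply), "R" (3x3) and "t" (3): a world point X has camera coordinates R X + t. Camera axes: x right, y down, z forward; pixel columns grow to the right and rows downward; lengths in m; the calibration is good to about 2 mm. A picture is of the moment at which its call begins. camera_params takes no time and is no camera call.
- robot.hand_in(): hands the job in, once; it reports no verdict.
The state is a dict: "time": time; "qpos": joint angles; "qvel": joint speeds; "joint_efforts": joint torques, N m; "tool_pos": TCP position; "tool_rot": TCP orientation; "contact_force": force on the tool from outside, world axes, zero at the start; "torque": the same for the moment, N m; "opening": finger opening in m.
Only numpy, scipy, OpenCV 4.12 (cv2) and the standard library are available. Lean on these libraries where they do the work, as an engineer would, in place of code of your own. Each camera call takes 0.05 s, during which the arm holds its last target. There are 200 camera calls.

## Working session

There is one attempt and no reset: what is moved stays moved. The work goes in short steps, Python scripts to look and compute and a tool call to move; the robot and the scene stay as the last step left them, time stands still between calls to the robot, and variables do not carry over. Pictures are saved under pics/ and viewed, about 8 in all and at most 12, crops included, and the job is handed in when it is done.

Besides the shell and the picture viewer there is one more tool, called after ">>>" by a JSON object that holds its "method" and its "body", one argument or row to a line. move_arm: Moves the arm, as the interface text tells. Its arguments: {"type":"object","properties":{"deltas":{"type":"array","items":{"type":"object","properties":{"x":{"type":"number"},"y":{"type":"number"},"z":{"type":"number"},"wx":{"type":"number"},"wy":{"type":"number"},"wz":{"type":"number"},"hand":{"type":"number"}}}},"grip_force":{"type":"number"}},"required":["deltas"]}

```bash
ls; mkdir -p pics
python3 - <<'E'
from cell import monitor, viewer, robot
import cv2
for n in("side","top"):
    cv2.imwrite(f"pics/{n}0.png",viewer.read_camera(n)[:,:,::-1]); p=viewer.camera_params(n); print(n,p)
print(monitor.observe(), robot.hold_point_z)
E
```

```text
pics
side {'camera_matrix': array([[497.31313062,   0.        , 322.90137273],
       [  0.        , 497.31313062, 203.60761752],
       [  0.        ,   0.        ,   1.        ]]), 'k1': -0.15652231084787832, 'R': array([[-0.83415034, -0.55109519,  0.02207482],
       [-0.38797133,  0.55785409, -0.73367368],
       [ 0.39200951, -0.62055854, -0.67914331]]), 't': array([0.47859995, 0.25843696, 1.08357225])}
top {'camera_matrix': array([[465.9619698 ,   0.        , 322.97763629],
       [  0.        , 465.9619698 , 198.74372503],
       [  0.        ,   0.        ,   1.        ]]), 'k1': -0.030994370532151188, 'R': array([[-0.01643376, -0.9998322 ,  0.00809397],
       [-0.9916663 ,  0.01526394, -0.12792563],
       [ 0.12778061, -0.01012882, -0.99175074]]), 't': array([0.06240719, 0.55795363, 1.12344122])}
{'time': 0.1, 'qpos': array([-1.28295360e+00,  3.42635919e-01,  1.52489141e+00, -3.09332670e-06,
        1.27540732e+00, -1.45986895e-01]), 'qvel': array([ 7.02159709e-05, -7.57780612e-04, -2.96173106e-03, -6.64686748e-04,
        4.71412259e-04,  8.44439877e-04]), 'joint_efforts': array([ 1.97742040e-03, -4.32001948e+01, -2.44694352e+01,  7.18823285e-02,
        5.26106742e-02, -2.09365214e-05]), 'tool_pos': array([ 0.2206077 , -0.47601253,  0.22613385]), 'tool_rot': array([-3.14026451e+00, -1.92291443e-04,  4.33830397e-01]), 'contact_force': array([ 0.37257222,  0.1457568 , -0.34933528]), 'torque': array([-0.03969737, -0.01018742,  0.00045228]), 'opening': 0.09179434164127455} 0.0188
```

View pics/top0.png

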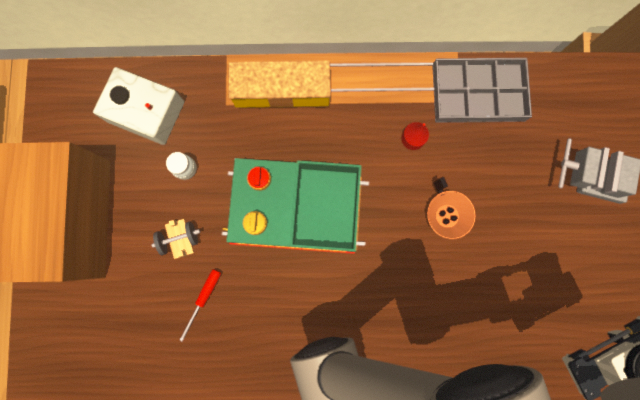

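View pics/side0.png

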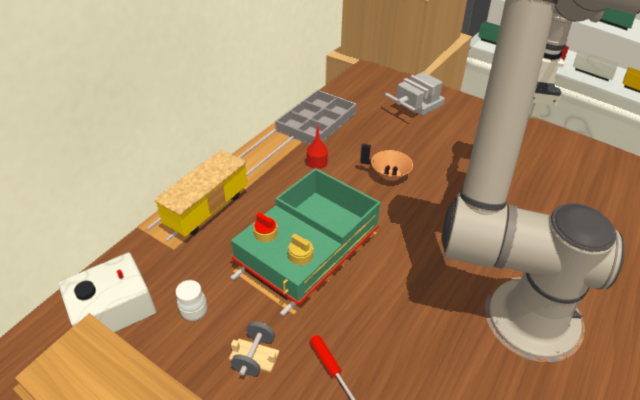

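```bash
cat > h.py <<'E'
import numpy as np, cv2
from cell import monitor, viewer, robot
from scipy.spatial.transform import Rotation as Ro
def world(cam,uv,z):
    p=viewer.camera_params(cam); K=p["camera_matrix"]
    d=(np.array(uv,float)-K[:2,2])/K[0,0]; s=d.copy()
    for _ in range(20): s=d/(1+p["k1"]*(s@s))
    r=p["R"].T@np.r_[s,1]; c=-p["R"].T@p["t"]
    return c+r*(z-c[2])/r[2]
def pix(cam,X):
    p=viewer.camera_params(cam); K=p["camera_matrix"]
    c=p["R"]@np.array(X)+p["t"]; s=c[:2]/c[2]; s=s*(1+p["k1"]*(s@s)); return K[0,0]*s+K[:2,2]
def crop(cam,x0,y0,x1,y1,k,name,pts=()):
    im=viewer.read_camera(cam)[:,:,::-1].copy()[y0:y1,x0:x1]
    im=cv2.resize(im,None,fx=k,fy=k,interpolation=cv2.INTER_CUBIC)
    for X in pts:
        u=(pix(cam,X)-[x0,y0]+.5)*k; cv2.drawMarker(im,tuple(int(a) for a in u),(255,0,255),0,10,1)
    cv2.imwrite(f"pics/{name}.png",im)
def go(dp_world,R_new=None):
    "world target -> tool-frame row from current measured pose"
    s=monitor.observe(); R=Ro.from_euler('xyz',s['tool_rot'])
    d=R.inv().apply(np.array(dp_world)-s['tool_pos'])
    w=(R.inv()*(R_new or R)).as_rotvec(degrees=True); print('d',d.round(4),'w',w.round(2))
E
python3 -c "
from h import *
crop('top',220,120,480,260,3,'t1')
for n,uv,z in [('rim',(451,215),.042),('hand',(441,184),.09),('red',(259,177),.153),('brass',(255,222),.153)]: print(n,world('top',uv,z).round(4))"
```

```text
rim [ 0.5126 -0.2624  0.042 ]
hand [ 0.583  -0.2285  0.09  ]
red [0.5952 0.1976 0.153 ]
brass [0.4941 0.2063 0.153 ]
```

View pics/t1.png

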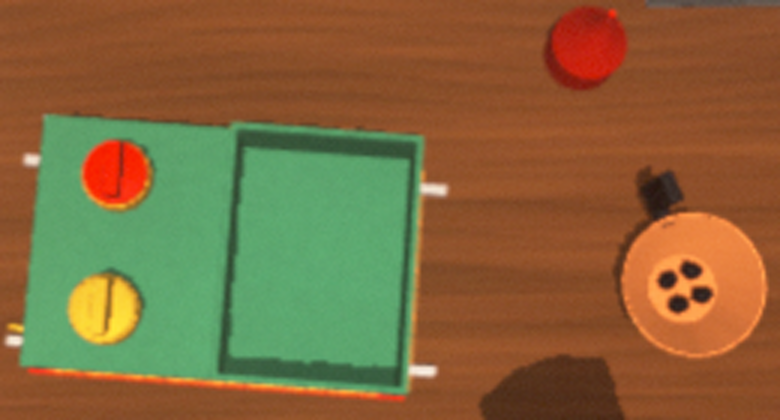

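```bash
python3 -c "
from h import *
f=lambda u,v,z:world('top',(220+u/3-.33,120+v/3-.33),z)
for n,u,v,z in [('rim',694,284,.042),('hand',665,190,.09),('red',117,172,.146),('brass',105,308,.146),('redtopbar1',122,143,.153),('bar2',117,196,.153),('bb1',108,280,.153),('bb2',105,334,.153),('bk1',232,122,.12),('bk2',425,136,.12),('bk3',408,392,.12),('bk4',218,375,.12),('d1',43,115,.1),('d2',22,366,.1),('oil',588,45,.05)]: print(n,f(u,v,z).round(4))
print(-viewer.camera_params('top')['R'].T@viewer.camera_params('top')['t'])
"
```

```text
rim [ 0.5143 -0.2625  0.042 ]
hand [ 0.5854 -0.2294  0.09  ]
red [0.5964 0.1992 0.146 ]
brass [0.4939 0.208  0.146 ]
redtopbar1 [0.6172 0.1946 0.153 ]
bar2 [0.577  0.1983 0.153 ]
bb1 [0.5141 0.2049 0.153 ]
bb2 [0.4741 0.207  0.153 ]
bk1 [0.6391 0.1134 0.12  ]
bk2 [ 0.6258 -0.0362  0.12  ]
bk3 [ 0.4285 -0.018   0.12  ]
bk4 [0.4437 0.1258 0.12  ]
d1 [0.6513 0.2638 0.1   ]
d2 [0.4536 0.2785 0.1   ]
oil [ 0.7155 -0.1816  0.05  ]
[0.41077538 0.06525927 1.1850451 ]
```

```bash
python3 -c "
from h import *
print([a for a in dir(robot) if a[0]!='_'],[a for a in dir(monitor) if a[0]!='_'])
go([.585,-.229,.16])"
```

```text
['IKError', 'hand_in', 'hold_point_z'] ['observe']
d [ 0.4345 -0.071   0.0664] w [0. 0. 0.]
```

>>> {"method": "move_arm", "body": {
  "deltas": [
    {"x":0.055,"y":-0.009,"z":0.008},
    {"x":0.11,"y":-0.018,"z":0.016},
    {"x":0.165,"y":-0.027,"z":0.025},
    {"x":0.22,"y":-0.036,"z":0.033},
    {"x":0.275,"y":-0.045,"z":0.042},
    {"x":0.33,"y":-0.054,"z":0.05},
    {"x":0.385,"y":-0.063,"z":0.058},
    {"x":0.4345,"y":-0.071,"z":0.066}
  ]
}}

```text
schema error: expected keys x, y, z, wx, wy, wz, hand
```

>>> {"method": "move_arm", "body": {
  "deltas": [
    {"x":0},
    {"x":0}
  ]
}}

```text
schema error: expected keys x, y, z, wx, wy, wz, hand
```

```bash
cat >> h.py <<'E'
def log():
    s=monitor.observe(); open('log.txt','a').write(' '.join(map(str,np.r_[s['qpos'],s['tool_pos'],s['tool_rot']]))+'\n'); return s
E
python3 - <<'E'
from h import *
s=log(); print({k:np.round(v,4) for k,v in s.items()})
q=s['qpos']; R=Ro.from_euler('xyz',s['tool_rot'])
print((Ro.from_euler('ZYYZYZ',q) if 0 else (Ro.from_euler('ZYZ',[q[0],q[1]+q[2],q[3]])*Ro.from_euler('YZ',[q[4],q[5]])).inv()*R).as_rotvec() if 1 else 0)
crop('top',380,110,500,260,4,'t2',[(.5854,-.2294,.09),(.5143,-.2625,.042)])
E
```

```text
{'time': np.float64(0.15), 'qpos': array([-1.283 ,  0.3426,  1.5248, -0.    ,  1.2754, -0.146 ]), 'qvel': array([-0.0009, -0.0027, -0.0049, -0.0003, -0.0002, -0.0003]), 'joint_efforts': array([ 2.00000e-04, -4.31472e+01, -2.44351e+01,  7.19000e-02,
        5.38000e-02, -1.00000e-04]), 'tool_pos': array([ 0.2206, -0.4761,  0.2262]), 'tool_rot': array([-3.1404e+00, -2.0000e-04,  4.3380e-01]), 'contact_force': array([-0.4884, -0.1645, -0.389 ]), 'torque': array([-0.0869, -0.0567,  0.0074]), 'opening': np.float64(0.0919)}
[-5.14212971e-17  1.92438484e-16  1.57079633e+00]
```

View pics/t2.png

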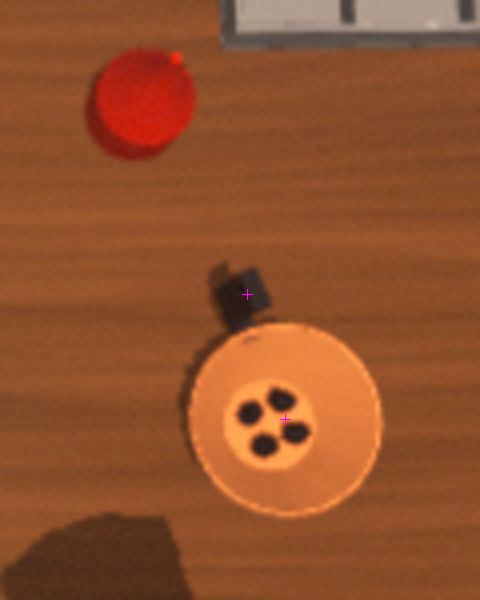

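>>> {"method": "move_arm", "body": {
  "deltas": [
    {"x":0.055,"y":-0.009,"z":0.008,"wx":0,"wy":0,"wz":0,"hand":1},
    {"x":0.11,"y":-0.018,"z":0.016,"wx":0,"wy":0,"wz":0,"hand":1},
    {"x":0.165,"y":-0.027,"z":0.025,"wx":0,"wy":0,"wz":0,"hand":1},
    {"x":0.22,"y":-0.036,"z":0.033,"wx":0,"wy":0,"wz":0,"hand":1},
    {"x":0.275,"y":-0.045,"z":0.042,"wx":0,"wy":0,"wz":0,"hand":1},
    {"x":0.33,"y":-0.054,"z":0.05,"wx":0,"wy":0,"wz":0,"hand":1},
    {"x":0.385,"y":-0.063,"z":0.058,"wx":0,"wy":0,"wz":0,"hand":1},
    {"x":0.4345,"y":-0.071,"z":0.066,"wx":0,"wy":0,"wz":0,"hand":1}
  ]
}}

```text
time: 1.2
tool_pos: [0.5866, -0.2279, 0.1602]
tool_rot: [-3.142, 0.0, 0.434]
contact_force: [0.3, -1.2, 0.3]
opening: 0.0916
```

```bash
python3 -c "
from h import *
log(); go([.585,-.229,.051])
crop('side',300,60,460,220,4,'s2',[(.5854,-.2294,.09)])"
```

```text
d [-0.0019  0.0004  0.1092] w [0. 0. 0.]
```

View pics/s2.png

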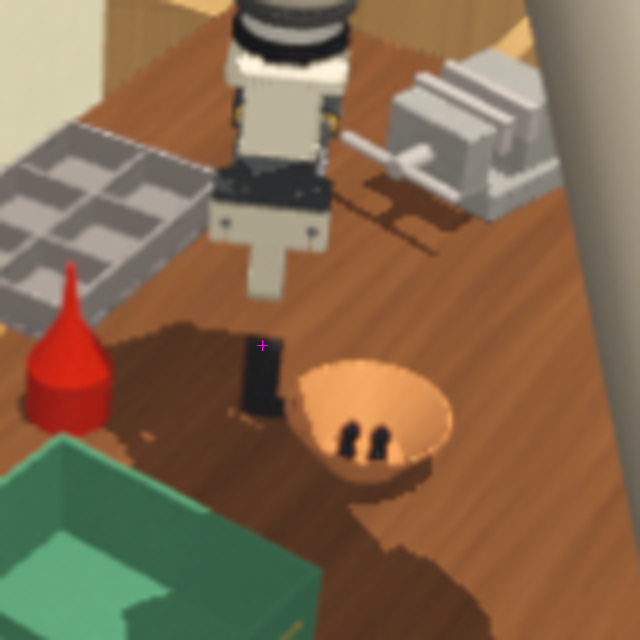

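>>> {"method": "move_arm", "body": {
  "deltas": [
    {"x":-0.001,"y":0,"z":0.04,"wx":0,"wy":0,"wz":0,"hand":1},
    {"x":-0.002,"y":0,"z":0.08,"wx":0,"wy":0,"wz":0,"hand":1},
    {"x":-0.002,"y":0,"z":0.109,"wx":0,"wy":0,"wz":0,"hand":1},
    {"x":-0.002,"y":0,"z":0.109,"wx":0,"wy":0,"wz":0,"hand":0},
    {"x":-0.002,"y":0,"z":0.109,"wx":0,"wy":0,"wz":0,"hand":0},
    {"x":-0.002,"y":0,"z":0.109,"wx":0,"wy":0,"wz":0,"hand":0},
    {"x":-0.002,"y":0,"z":0.109,"wx":0,"wy":0,"wz":0,"hand":0},
    {"x":-0.002,"y":0,"z":0.109,"wx":0,"wy":0,"wz":0,"hand":0}
  ],
  "grip_force": 60
}}

```text
time: 2.25
tool_pos: [0.5835, -0.2303, 0.0523]
tool_rot: [3.141, -0.001, 0.434]
contact_force: [0.0, -0.5, 0.5]
opening: 0.0465
```

```bash
python3 -c "
from h import *
s=log(); print(s['opening'],s['contact_force'],s['qpos'],s['tool_pos'])"
```

```text
0.046522594825045595 [ 0.01828967 -0.45390528  0.53846278] [-4.97955602e-01  6.97202702e-01  1.43201468e+00 -5.45576673e-05
  1.01138928e+00  6.39053048e-01] [ 0.58350267 -0.2302781   0.05232644]
```

>>> {"method": "move_arm", "body": {
  "deltas": [
    {"x":0,"y":0,"z":0,"wx":0,"wy":0,"wz":0,"hand":0},
    {"x":0,"y":0,"z":0,"wx":0,"wy":0,"wz":0,"hand":0},
    {"x":0,"y":0,"z":0,"wx":0,"wy":0,"wz":0,"hand":0},
    {"x":0,"y":0,"z":0,"wx":0,"wy":0,"wz":0,"hand":0},
    {"x":0,"y":0,"z":0,"wx":0,"wy":0,"wz":0,"hand":0},
    {"x":0,"y":0,"z":0,"wx":0,"wy":0,"wz":0,"hand":0}
  ]
}}

```text
time: 3.0
tool_pos: [0.5832, -0.2302, 0.0517]
tool_rot: [3.142, 0.0, 0.434]
contact_force: [-0.1, -0.3, 0.8]
opening: 0.0117
```

>>> {"method": "move_arm", "body": {
  "deltas": [
    {"x":0,"y":0,"z":-0.01,"wx":0,"wy":0,"wz":0,"hand":0},
    {"x":0,"y":0,"z":-0.035,"wx":0,"wy":0,"wz":0,"hand":0},
    {"x":0,"y":0,"z":-0.07,"wx":0,"wy":0,"wz":0,"hand":0},
    {"x":0,"y":0,"z":-0.11,"wx":0,"wy":0,"wz":0,"hand":0},
    {"x":0,"y":0,"z":-0.155,"wx":0,"wy":0,"wz":0,"hand":0},
    {"x":0,"y":0,"z":-0.195,"wx":0,"wy":0,"wz":0,"hand":0},
    {"x":0,"y":0,"z":-0.22,"wx":0,"wy":0,"wz":0,"hand":0}
  ]
}}

```text
time: 3.88
tool_pos: [0.5836, -0.2301, 0.2746]
tool_rot: [3.139, -0.002, 0.434]
contact_force: [0.2, -0.2, -4.3]
opening: 0.0118
```

```bash
cat > kin.py <<'E'
from h import *
from scipy.optimize import least_squares
def fk(q,p):
    R1=Ro.from_euler('Z',q[0]); R2=R1*Ro.from_euler('Y',q[1]); R3=R2*Ro.from_euler('Y',q[2]); R6=R3*Ro.from_euler('ZYZ',[q[3],q[4],q[5]+np.pi/2])
    return R1.apply([p[0],p[1],p[2]])+R2.apply([0,0,p[3]])+R3.apply([p[4],0,p[5]])+R6.apply([0,0,p[6]]),R6
def fit():
    D=np.loadtxt('log.txt')
    r=least_squares(lambda p:np.r_[np.concatenate([fk(d[:6],p)[0]-d[6:9] for d in D]),1e-3*(p-P0)],P0)
    print(r.x.round(4),abs(r.fun[:-7]).max()); return r.x
P0=np.array([0,.076,.3,.35,0,.35,.25])
E
python3 -c "
from kin import *
s=log(); print(s['opening'],s['contact_force'],s['torque'],s['qpos'],s['tool_pos'],s['time'])
fit()"
```

```text
0.011764719196834611 [ 0.19690065 -0.23413201 -4.31037728] [ 0.06865942 -0.20549706  0.0108368 ] [-4.97849790e-01  5.07817960e-01  1.13185897e+00  2.87883632e-04
  1.49867907e+00  6.38989451e-01] [ 0.58362095 -0.23014671  0.27462597] 3.875
[0.     0.0764 0.2249 0.5062 0.0465 0.3796 0.3201] 2.47843982292828e-06
```

```bash
python3 -c "
from h import *
go([.534,.06,.262],Ro.from_euler('xyz',[np.pi,0,np.pi/2]))"
```

```text
d [ 0.0769 -0.2841  0.0121] w [ 1.900e-01 -3.000e-02 -6.514e+01]
```

>>> {"method": "move_arm", "body": {
  "deltas": [
    {"x":0.004,"y":-0.014,"z":0,"wx":0,"wy":0,"wz":-3,"hand":0},
    {"x":0.013,"y":-0.05,"z":0,"wx":0,"wy":0,"wz":-11,"hand":0},
    {"x":0.026,"y":-0.095,"z":0.0,"wx":0,"wy":0,"wz":-21,"hand":0},
    {"x":0.039,"y":-0.145,"z":0.0,"wx":0,"wy":0,"wz":-31,"hand":0},
    {"x":0.053,"y":-0.195,"z":0.003,"wx":0,"wy":0,"wz":-41,"hand":0},
    {"x":0.065,"y":-0.24,"z":0.006,"wx":0,"wy":0,"wz":-51,"hand":0},
    {"x":0.074,"y":-0.274,"z":0.01,"wx":0,"wy":0,"wz":-60,"hand":0},
    {"x":0.077,"y":-0.284,"z":0.012,"wx":0,"wy":0,"wz":-65,"hand":0}
  ]
}}

```text
time: 4.88
tool_pos: [0.5316, 0.063, 0.2579]
tool_rot: [-3.138, -0.001, 1.577]
contact_force: [-0.3, -0.7, -2.4]
opening: 0.0122
```

>>> {"method": "move_arm", "body": {
  "deltas": [
    {"x":0,"y":0,"z":0,"wx":0,"wy":5,"wz":0,"hand":0},
    {"x":0,"y":0,"z":0,"wx":0,"wy":10,"wz":0,"hand":0},
    {"x":0,"y":0,"z":0,"wx":0,"wy":10,"wz":0,"hand":0}
  ]
}}

```text
time: 5.25
tool_pos: [0.5325, 0.0596, 0.258]
tool_rot: [-3.138, -0.174, 1.567]
contact_force: [-0.4, 0.7, -2.6]
opening: 0.0114
```

Run:
```python
from kin import *
s=log(); print(s['qpos'],s['tool_pos'],s['time'],s['torque'])
p=fit(); q=s['qpos']
lo=np.array([-2.53,-.77,.04,-1,.28,-3.11]);hi=np.array([2.53,2.02,2.7,4.14,2.66,3.11])
for th in range(10,106,10):
    R=Ro.from_euler('xyz',[np.pi,0,np.pi/2])*Ro.from_euler('Y',th,degrees=True)
    T=np.array([.534,.06,.281])+R.apply([0,0,.0188])
    def f(x):
        P,RR=fk(x,p); return np.r_[(P-T)*5,(RR.inv()*R).as_rotvec()]
    r=least_squares(f,np.clip(q,lo+1e-6,hi-1e-6),bounds=(lo,hi)); q=r.x; print(th,q.round(2),abs(r.fun).max().round(4))
```

```text
[-0.13553926  0.33821065  1.45515137  0.17571786  1.37778081 -0.16867343] [0.53252517 0.05956174 0.25802688] 5.25 [-0.11869579 -0.12527415 -0.0205918 ]
[0.     0.0764 0.2229 0.5062 0.0465 0.3796 0.3181] 4.493073245126489e-07
10 [-0.13  0.34  1.45  0.18  1.39 -0.16] 0.0
20 [-0.22  0.35  1.47  0.34  1.42 -0.29] 0.0
30 [-0.31  0.38  1.49  0.5   1.47 -0.41] 0.0
40 [-0.38  0.42  1.51  0.64  1.53 -0.51] 0.0
50 [-0.44  0.47  1.53  0.76  1.6  -0.61] 0.0
60 [-0.49  0.53  1.55  0.88  1.68 -0.69] 0.0
70 [-0.53  0.61  1.57  0.98  1.76 -0.76] 0.0
80 [-0.55  0.68  1.59  1.07  1.85 -0.83] 0.0
90 [-0.55  0.77  1.61  1.15  1.94 -0.89] 0.0
100 [-0.55  0.85  1.63  1.23  2.04 -0.94] 0.0
```

>>> {"method": "move_arm", "body": {
  "deltas": [
    {"x":0.005,"y":0,"z":-0.002,"wx":0,"wy":8,"wz":0,"hand":0},
    {"x":0.009,"y":0,"z":-0.004,"wx":0,"wy":16,"wz":0,"hand":0},
    {"x":0.012,"y":0,"z":-0.006,"wx":0,"wy":24,"wz":0,"hand":0},
    {"x":0.014,"y":0,"z":-0.007,"wx":0,"wy":32,"wz":0,"hand":0},
    {"x":0.016,"y":0,"z":-0.008,"wx":0,"wy":38,"wz":0,"hand":0},
    {"x":0.016,"y":0,"z":-0.008,"wx":0,"wy":40,"wz":0,"hand":0}
  ]
}}

```text
time: 6.0
tool_pos: [0.5331, 0.0744, 0.2687]
tool_rot: [-3.136, -0.873, 1.564]
contact_force: [-0.1, -0.5, -3.2]
opening: 0.0116
```

Run:
```python
from h import *
s=log();R=Ro.from_euler('xyz',s['tool_rot']);print(s['tool_pos'],R.as_matrix()[:,2],s['tool_pos']-R.apply([0,0,.0188]),s['torque'])
a=viewer.read_camera('top')[100:280,220:420,::-1]; b=viewer.read_camera('side')[80:280,220:420,::-1]
im=np.hstack([cv2.resize(a,(400,360)),cv2.resize(b,(400,400))[:360]]); cv2.imwrite('pics/p50.png',im)
```

```text
[0.53308132 0.07435691 0.26870832] [-6.73416663e-04  7.65998807e-01 -6.42841640e-01] [0.53309398 0.05995613 0.28079375] [-0.74140207 -0.13025615 -0.02473209]
```

View pics/p50.png

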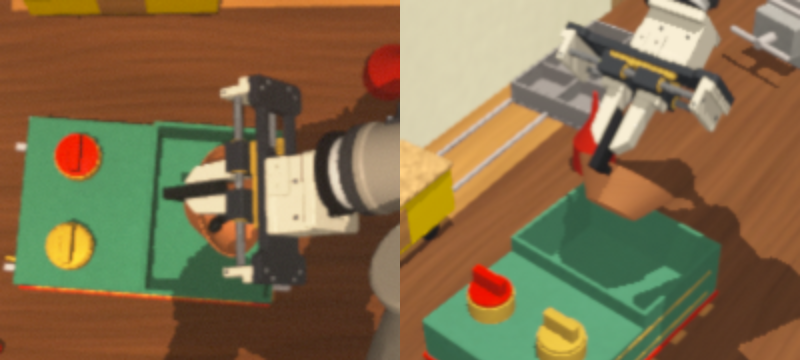

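>>> {"method": "move_arm", "body": {
  "deltas": [
    {"x":0.002,"y":0,"z":0,"wx":0,"wy":6,"wz":0,"hand":0},
    {"x":0.004,"y":0,"z":0,"wx":0,"wy":13,"wz":0,"hand":0},
    {"x":0.006,"y":0,"z":-0.001,"wx":0,"wy":20,"wz":0,"hand":0},
    {"x":0.009,"y":0,"z":-0.002,"wx":0,"wy":27,"wz":0,"hand":0},
    {"x":0.011,"y":0,"z":-0.003,"wx":0,"wy":34,"wz":0,"hand":0},
    {"x":0.013,"y":0,"z":-0.005,"wx":0,"wy":41,"wz":0,"hand":0},
    {"x":0.014,"y":0,"z":-0.007,"wx":0,"wy":48,"wz":0,"hand":0},
    {"x":0.014,"y":0,"z":-0.007,"wx":0,"wy":50,"wz":0,"hand":0}
  ]
}}

```text
time: 7.1
tool_pos: [0.5337, 0.079, 0.2846]
tool_rot: [-0.011, -1.397, -1.56]
contact_force: [-0.4, 0.2, -2.0]
opening: 0.0119
```

>>> {"method": "move_arm", "body": {
  "deltas": [
    {"x":0,"y":0,"z":0,"wx":0,"wy":0,"wz":0,"hand":0},
    {"x":0,"y":0,"z":0,"wx":0,"wy":0,"wz":0,"hand":0},
    {"x":0,"y":0,"z":0,"wx":0,"wy":0,"wz":0,"hand":0},
    {"x":0,"y":0,"z":0,"wx":0,"wy":0,"wz":0,"hand":0}
  ]
}}

```text
time: 7.6
tool_pos: [0.5338, 0.0779, 0.286]
tool_rot: [0.006, -1.397, -1.579]
contact_force: [0.4, -0.5, -1.7]
opening: 0.0121
```

Run:
```python
from h import *
s=log();print(s['torque'],s['tool_rot'])
a=viewer.read_camera('top')[100:280,220:420,::-1]; b=viewer.read_camera('side')[100:280,220:420,::-1]
im=np.hstack([cv2.resize(a,(400,360)),cv2.resize(b,(400,360))]); cv2.imwrite('pics/p100.png',im)
```

```text
[-1.00392574 -0.07493193 -0.01587022] [ 0.00573726 -1.3974507  -1.57895973]
```

View pics/p100.png

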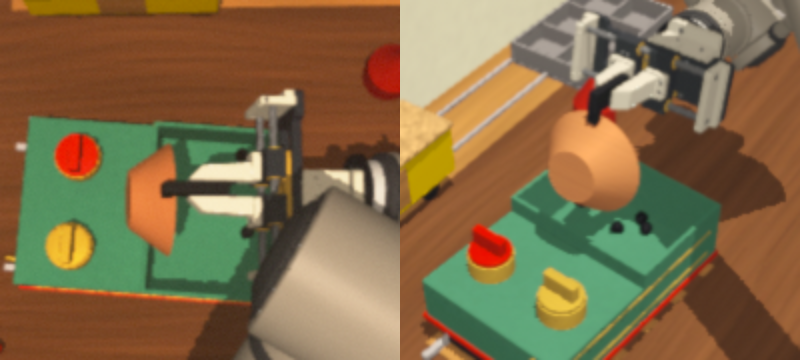

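>>> {"method": "move_arm", "body": {
  "deltas": [
    {"x":-0.003,"y":0,"z":0,"wx":0,"wy":-10,"wz":0,"hand":0},
    {"x":-0.006,"y":0,"z":-0.001,"wx":0,"wy":-20,"wz":0,"hand":0},
    {"x":-0.009,"y":0,"z":-0.003,"wx":0,"wy":-30,"wz":0,"hand":0},
    {"x":-0.012,"y":0,"z":-0.005,"wx":0,"wy":-40,"wz":0,"hand":0},
    {"x":-0.0145,"y":0,"z":-0.007,"wx":0,"wy":-50,"wz":0,"hand":0},
    {"x":-0.016,"y":0,"z":-0.009,"wx":0,"wy":-60,"wz":0,"hand":0},
    {"x":-0.0175,"y":0,"z":-0.012,"wx":0,"wy":-70,"wz":0,"hand":0},
    {"x":-0.0185,"y":0,"z":-0.0155,"wx":0,"wy":-80,"wz":0,"hand":0}
  ]
}}

```text
time: 8.7
tool_pos: [0.5334, 0.0656, 0.2653]
tool_rot: [3.141, -0.344, 1.568]
contact_force: [0.0, -0.2, -3.6]
opening: 0.0117
```

Run:
```python
from h import *
s=monitor.observe();print(s['tool_pos'],s['tool_rot'])
go([.583,-.231,.27],Ro.from_euler('xyz',[np.pi,0,.434]))
a=viewer.read_camera('top')[100:280,220:420,::-1]; b=viewer.read_camera('side')[100:280,220:420,::-1]
im=np.hstack([cv2.resize(a,(400,360)),cv2.resize(b,(400,360))]); cv2.imwrite('pics/p0.png',im)
```

```text
[0.53340202 0.06556873 0.26526372] [ 3.14115447 -0.34407125  1.56765302]
d [-0.2774  0.0506 -0.1044] w [-11.15 -17.56  64.28]
```

View pics/p0.png

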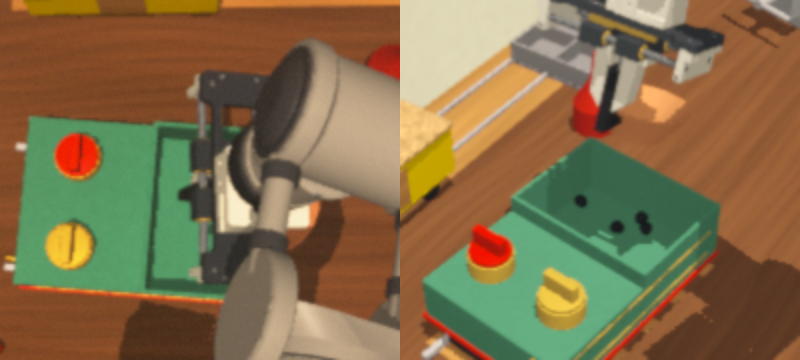

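>>> {"method": "move_arm", "body": {
  "deltas": [
    {"x":-0.02,"y":0.003,"z":-0.007,"wx":-0.8,"wy":-1.2,"wz":4.5,"hand":0},
    {"x":-0.06,"y":0.011,"z":-0.023,"wx":-2.4,"wy":-3.8,"wz":13.9,"hand":0},
    {"x":-0.1,"y":0.018,"z":-0.038,"wx":-4.0,"wy":-6.3,"wz":23.2,"hand":0},
    {"x":-0.14,"y":0.0255,"z":-0.0527,"wx":-5.6,"wy":-8.9,"wz":32.4,"hand":0},
    {"x":-0.18,"y":0.033,"z":-0.068,"wx":-7.2,"wy":-11.4,"wz":41.7,"hand":0},
    {"x":-0.22,"y":0.04,"z":-0.083,"wx":-8.8,"wy":-13.9,"wz":51,"hand":0},
    {"x":-0.257,"y":0.047,"z":-0.097,"wx":-10.3,"wy":-16.3,"wz":59.6,"hand":0},
    {"x":-0.2774,"y":0.0506,"z":-0.1044,"wx":-11.15,"wy":-17.56,"wz":64.28,"hand":0}
  ]
}}

```text
time: 9.8
tool_pos: [0.5827, -0.2324, 0.266]
tool_rot: [-3.131, -0.001, 0.43]
contact_force: [0.0, 0.8, -1.7]
opening: 0.0116
```

>>> {"method": "move_arm", "body": {
  "deltas": [
    {"x":0,"y":0,"z":0,"wx":0,"wy":0,"wz":0,"hand":0},
    {"x":0,"y":0,"z":0,"wx":0,"wy":0,"wz":0,"hand":0}
  ]
}}

```text
time: 10.05
tool_pos: [0.583, -0.23, 0.267]
tool_rot: [-3.133, -0.002, 0.436]
contact_force: [0.1, -0.0, -2.0]
opening: 0.0119
```

Run:
```python
from h import *
s=monitor.observe();print(s['tool_pos'],s['tool_rot'],s['torque'],s['contact_force'])
go([.583,-.231,.075],Ro.from_euler('xyz',[np.pi,0,.434]))
u=np.array([np.cos(.434),np.sin(.434),0]);G=s['tool_pos']+[0,0,.0188]
C=G-.079*u-[0,0,.07]
pts=[C+.06*np.array([np.cos(a),np.sin(a),0])+[0,0,.042] for a in np.arange(0,6.3,.4)]+[C+.03*np.array([np.cos(a),np.sin(a),0]) for a in np.arange(0,6.3,.7)]
crop('side',300,40,450,190,4,'ret',pts)
```

```text
[ 0.58298062 -0.23000232  0.26700516] [-3.13314215e+00 -2.09600250e-03  4.36059416e-01] [ 0.12359543 -0.11100275  0.06041429] [ 0.05534864 -0.04339245 -1.95894779]
d [-0.0008  0.0025  0.192 ] w [-0.48 -0.12  0.12]
```

View pics/ret.png

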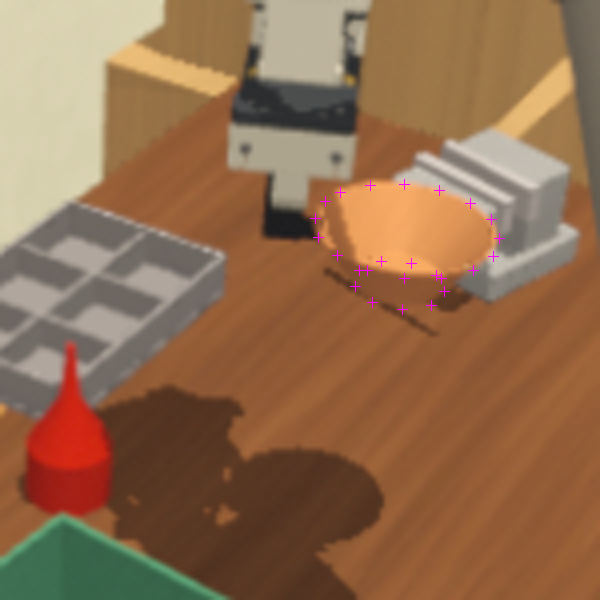

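>>> {"method": "move_arm", "body": {
  "deltas": [
    {"x":0,"y":0,"z":0.03,"wx":-0.5,"wy":0,"wz":0,"hand":0},
    {"x":0,"y":0,"z":0.07,"wx":-0.5,"wy":0,"wz":0,"hand":0},
    {"x":0,"y":0,"z":0.11,"wx":-0.5,"wy":0,"wz":0,"hand":0},
    {"x":0,"y":0,"z":0.15,"wx":-0.5,"wy":0,"wz":0,"hand":0},
    {"x":0,"y":0,"z":0.182,"wx":-0.5,"wy":0,"wz":0,"hand":0},
    {"x":0,"y":0,"z":0.2,"wx":-0.5,"wy":0,"wz":0,"hand":0},
    {"x":0,"y":0,"z":0.209,"wx":-0.5,"wy":0,"wz":0,"hand":0},
    {"x":0,"y":0,"z":0.212,"wx":-0.5,"wy":0,"wz":0,"hand":0}
  ]
}}

```text
time: 11.1
tool_pos: [0.584, -0.2296, 0.0564]
tool_rot: [3.137, -0.003, 0.435]
contact_force: [0.3, -0.3, -2.1]
opening: 0.0116
```

>>> {"method": "move_arm", "body": {
  "deltas": [
    {"x":0,"y":0,"z":0.0,"wx":0,"wy":0,"wz":0,"hand":0},
    {"x":0,"y":0,"z":0.001,"wx":0,"wy":0,"wz":0,"hand":0},
    {"x":0,"y":0,"z":0.001,"wx":0,"wy":0,"wz":0,"hand":0}
  ]
}}

```text
time: 11.48
tool_pos: [0.5838, -0.2298, 0.0554]
tool_rot: [3.137, -0.002, 0.435]
contact_force: [0.4, 0.4, -2.1]
opening: 0.0118
```

>>> {"method": "move_arm", "body": {
  "deltas": [
    {"x":0,"y":0,"z":0.001,"wx":0,"wy":0,"wz":0,"hand":0},
    {"x":0,"y":0,"z":0.002,"wx":0,"wy":0,"wz":0,"hand":0},
    {"x":0,"y":0,"z":0.003,"wx":0,"wy":0,"wz":0,"hand":0},
    {"x":0,"y":0,"z":0.003,"wx":0,"wy":0,"wz":0,"hand":0}
  ]
}}

```text
time: 11.98
tool_pos: [0.5836, -0.2296, 0.052]
tool_rot: [3.137, -0.002, 0.435]
contact_force: [0.5, -0.8, -1.5]
opening: 0.0113
```

>>> {"method": "move_arm", "body": {
  "deltas": [
    {"x":0,"y":0,"z":0,"wx":0,"wy":0,"wz":0,"hand":0.6},
    {"x":0,"y":0,"z":0,"wx":0,"wy":0,"wz":0,"hand":0.6},
    {"x":0,"y":0,"z":0,"wx":0,"wy":0,"wz":0,"hand":0.6},
    {"x":0,"y":0,"z":0,"wx":0,"wy":0,"wz":0,"hand":0.6},
    {"x":0,"y":0,"z":-0.02,"wx":0,"wy":0,"wz":0,"hand":0.7},
    {"x":0,"y":0,"z":-0.07,"wx":0,"wy":0,"wz":0,"hand":0.7},
    {"x":0,"y":0,"z":-0.13,"wx":0,"wy":0,"wz":0,"hand":0.7},
    {"x":0,"y":0,"z":-0.19,"wx":0,"wy":0,"wz":0,"hand":0.7}
  ]
}}

```text
time: 12.98
tool_pos: [0.5827, -0.2289, 0.2438]
tool_rot: [3.138, -0.002, 0.435]
contact_force: [1.5, -0.9, 0.1]
opening: 0.0639
```

Run:
```python
from h import *
s=monitor.observe();print(s['tool_pos'],s['tool_rot'],s['opening'])
for y in (4.5-90,90-4.5): go([.494,.206,.24],Ro.from_euler('xyz',[np.pi,0,np.radians(-4.5)]))
pts=[np.array([.5143,-.2625,.042])+.06*np.array([np.cos(a),np.sin(a),0]) for a in np.arange(0,6.3,.4)]
crop('side',300,80,450,230,4,'rel',pts)
```

```text
[ 0.58268835 -0.22893322  0.243773  ] [ 3.13756045e+00 -1.69198973e-03  4.34719006e-01] 0.06392607480005498
d [ 0.1027 -0.4318  0.0022] w [ 0.2  -0.15 29.41]
d [ 0.1027 -0.4318  0.0022] w [ 0.2  -0.15 29.41]
```

View pics/rel.png

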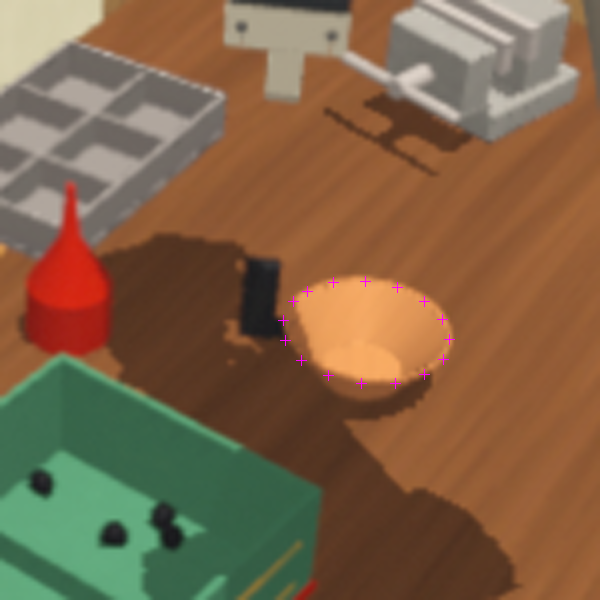

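>>> {"method": "move_arm", "body": {
  "deltas": [
    {"x":0.006,"y":-0.027,"z":0,"wx":0,"wy":0,"wz":-10,"hand":0.6},
    {"x":0.019,"y":-0.08,"z":0,"wx":0,"wy":0,"wz":-20,"hand":0.6},
    {"x":0.032,"y":-0.134,"z":0,"wx":0,"wy":0,"wz":-30,"hand":0.6},
    {"x":0.045,"y":-0.19,"z":0,"wx":0,"wy":0,"wz":-40,"hand":0.6},
    {"x":0.059,"y":-0.247,"z":0,"wx":0,"wy":0,"wz":-50,"hand":0.6},
    {"x":0.073,"y":-0.307,"z":0,"wx":0,"wy":0,"wz":-60,"hand":0.6},
    {"x":0.087,"y":-0.366,"z":0,"wx":0,"wy":0,"wz":-70,"hand":0.6},
    {"x":0.1027,"y":-0.4318,"z":0,"wx":0,"wy":0,"wz":-80,"hand":0.6}
  ]
}}

```text
time: 14.02
tool_pos: [0.4947, 0.2025, 0.2404]
tool_rot: [3.138, 0.004, 1.836]
contact_force: [1.2, -0.3, -1.0]
opening: 0.0549
```

>>> {"method": "move_arm", "body": {
  "deltas": [
    {"x":0,"y":0,"z":0,"wx":0,"wy":0,"wz":-10,"hand":0.5},
    {"x":0,"y":0,"z":0,"wx":0,"wy":0,"wz":-20,"hand":0.5},
    {"x":0,"y":0,"z":0,"wx":0,"wy":0,"wz":-30,"hand":0.5},
    {"x":0,"y":0,"z":0,"wx":0,"wy":0,"wz":-40,"hand":0.5},
    {"x":0,"y":0,"z":0,"wx":0,"wy":0,"wz":-50,"hand":0.5},
    {"x":0,"y":0,"z":0,"wx":0,"wy":0,"wz":-60,"hand":0.5},
    {"x":0,"y":0,"z":0,"wx":0,"wy":0,"wz":-70,"hand":0.5},
    {"x":0,"y":0,"z":0,"wx":0,"wy":0,"wz":-70.6,"hand":0.5}
  ]
}}

```text
time: 15.02
tool_pos: [0.4952, 0.2008, 0.2402]
tool_rot: [-3.139, 0.004, 3.062]
contact_force: [-0.4, 0.1, -0.3]
opening: 0.0462
```

Run:
```python
from h import *
s=log();print(s['tool_pos'],s['tool_rot'],s['opening'],s['qpos'])
go([.494,.206,.134],Ro.from_euler('xyz',[np.pi,0,np.radians(175.5)]))
crop('side',230,140,390,290,5,'cap',[[.494,.206,.153]])
```

```text
[0.49522596 0.20075594 0.24021809] [-3.13883986  0.0035986   3.06215538] 0.046249964393199186 [ 0.24393136  0.34783784  1.47722778 -0.00388089  1.31399153 -1.24644178]
d [0.002  0.0054 0.1062] w [-0.16  0.21 -0.05]
```

View pics/cap.png

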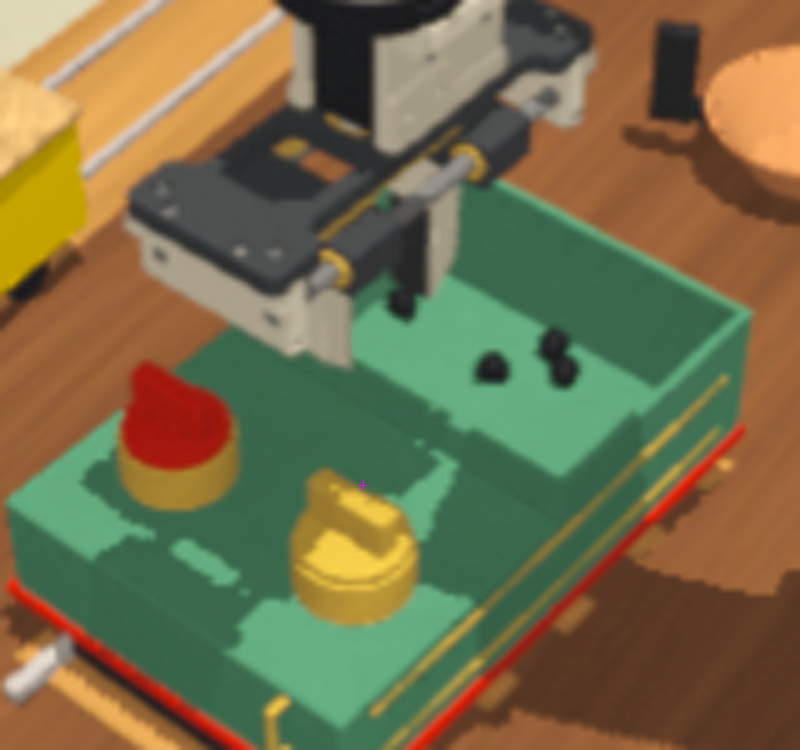

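Run:
```python
from h import *
print(world('side',(230+362/5-.4,140+495/5-.4),.153),world('top',(220+105/3-.33,120+308/3-.33),.131),world('top',(220+105/3-.33,120+308/3-.33),.153),world('top',(220+106.5/3-.33,120+307/3-.33),.153))
for n,u,v in [('red',117,172)]: print(world('top',(220+u/3-.33,120+v/3-.33),.131))
```

```text
[0.49099297 0.2108972  0.153     ] [0.495088   0.21008936 0.131     ] [0.49332823 0.20706647 0.153     ] [0.49405206 0.20595879 0.153     ]
[0.59912311 0.20115338 0.131     ]
```

>>> {"method": "move_arm", "body": {
  "deltas": [
    {"x":0.002,"y":0.007,"z":0.03,"wx":0,"wy":0,"wz":0,"hand":0.5},
    {"x":0.002,"y":0.007,"z":0.07,"wx":0,"wy":0,"wz":0,"hand":0.5},
    {"x":0.002,"y":0.007,"z":0.095,"wx":0,"wy":0,"wz":0,"hand":0.5},
    {"x":0.002,"y":0.007,"z":0.105,"wx":0,"wy":0,"wz":0,"hand":0.5},
    {"x":0.002,"y":0.007,"z":0.105,"wx":0,"wy":0,"wz":0,"hand":0.3},
    {"x":0.002,"y":0.007,"z":0.105,"wx":0,"wy":0,"wz":0,"hand":0.2},
    {"x":0.002,"y":0.007,"z":0.105,"wx":0,"wy":0,"wz":0,"hand":0},
    {"x":0.002,"y":0.007,"z":0.105,"wx":0,"wy":0,"wz":0,"hand":0}
  ],
  "grip_force": 10
}}

```text
time: 16.08
tool_pos: [0.4962, 0.2119, 0.1382]
tool_rot: [3.135, 0.01, 3.062]
contact_force: [0.0, 15.3, 3.8]
opening: 0.0132
```

>>> {"method": "move_arm", "body": {
  "deltas": [
    {"x":0,"y":0,"z":0,"wx":0,"wy":0,"wz":0,"hand":0},
    {"x":0,"y":0,"z":0,"wx":0,"wy":0,"wz":0,"hand":0},
    {"x":0,"y":0,"z":0,"wx":0,"wy":0,"wz":0,"hand":0}
  ]
}}

```text
time: 16.45
tool_pos: [0.4962, 0.2119, 0.1382]
tool_rot: [3.135, 0.01, 3.062]
contact_force: [1.5, 16.0, 6.5]
opening: 0.0128
```

Run:
```python
from h import *
s=log();print(s)
```

```text
{'time': 16.45, 'qpos': array([ 0.26007361,  0.44846585,  1.62239853,  0.00286449,  1.05913044,
       -1.23280907]), 'qvel': array([ 0.0024209 , -0.00164221, -0.00115933,  0.00011982, -0.00032821,
        0.00019529]), 'joint_efforts': array([ -7.76551813, -42.13430285, -17.32574165,  -4.37420636,
         1.46527916,  -0.11468985]), 'tool_pos': array([0.49618317, 0.21191528, 0.13816629]), 'tool_rot': array([3.13537574, 0.01010641, 3.06225953]), 'contact_force': array([ 1.50805077, 16.02439963,  6.54404863]), 'torque': array([ 3.02127667, -0.17441249, -0.04937148]), 'opening': 0.012804895069869775}
```

>>> {"method": "move_arm", "body": {
  "deltas": [
    {"x":0,"y":0.002,"z":0,"wx":0,"wy":0,"wz":0,"hand":0},
    {"x":0,"y":0.004,"z":0,"wx":0,"wy":0,"wz":0,"hand":0},
    {"x":0,"y":0.004,"z":0,"wx":0,"wy":0,"wz":0,"hand":0}
  ]
}}

```text
time: 16.82
tool_pos: [0.4962, 0.2134, 0.1375]
tool_rot: [3.14, 0.009, 3.063]
contact_force: [1.1, 6.6, 5.8]
opening: 0.0126
```

>>> {"method": "move_arm", "body": {
  "deltas": [
    {"x":0,"y":0.0028,"z":-0.001,"wx":0,"wy":0,"wz":0,"hand":0},
    {"x":0,"y":0.0028,"z":-0.001,"wx":0,"wy":0,"wz":0,"hand":0},
    {"x":0,"y":0.0028,"z":-0.001,"wx":0,"wy":0,"wz":0,"hand":0}
  ],
  "grip_force": 35
}}

```text
time: 17.2
tool_pos: [0.4951, 0.2148, 0.137]
tool_rot: [-3.14, 0.005, 3.063]
contact_force: [0.3, 3.2, 6.0]
opening: 0.0116
```

>>> {"method": "move_arm", "body": {
  "deltas": [
    {"x":0,"y":0,"z":0,"wx":0,"wy":0,"wz":0,"hand":0}
  ]
}}

```text
time: 17.32
tool_pos: [0.4951, 0.2148, 0.137]
tool_rot: [-3.14, 0.005, 3.063]
contact_force: [0.6, 3.7, 5.5]
opening: 0.0119
```

Run:
```python
from h import *
s=log();print(s['torque'],s['contact_force'],s['tool_pos'],s['tool_rot'])
```

```text
[ 0.68228233 -0.0849168  -0.02966502] [0.5511826  3.69873113 5.51151736] [0.49510297 0.21476851 0.1370092 ] [-3.13995286  0.00481334  3.06295096]
```

>>> {"method": "move_arm", "body": {
  "deltas": [
    {"x":0,"y":0,"z":0,"wx":0,"wy":0,"wz":-5,"hand":0},
    {"x":0,"y":0,"z":0,"wx":0,"wy":0,"wz":-10,"hand":0},
    {"x":0,"y":0,"z":0,"wx":0,"wy":0,"wz":-15,"hand":0},
    {"x":0,"y":0,"z":0,"wx":0,"wy":0,"wz":-17,"hand":0},
    {"x":0,"y":0,"z":0,"wx":0,"wy":0,"wz":-17,"hand":0}
  ]
}}

```text
time: 17.95
tool_pos: [0.4949, 0.216, 0.1372]
tool_rot: [-3.141, 0.005, -2.925]
contact_force: [-1.9, 8.6, 6.3]
opening: 0.0125
```

Run:
```python
from h import *
s=log();print(s['torque'],s['contact_force'],s['tool_pos'],s['tool_rot'],s['qpos'],s['joint_efforts'])
```

```text
[ 1.67761937  0.05341527 -0.76292389] [-1.8820805   8.62098588  6.25069788] [0.49485124 0.21603692 0.13715013] [-3.14131619  0.00450426 -2.92499216] [ 2.69966223e-01  4.54219459e-01  1.61576578e+00 -5.89537004e-04
  1.06712439e+00 -1.51714659e+00] [ -3.94212618 -42.69557118 -19.35164809  -2.83158638   0.37350431
  -0.90596616]
```

>>> {"method": "move_arm", "body": {
  "deltas": [
    {"x":0,"y":0,"z":0,"wx":0,"wy":0,"wz":9,"hand":0},
    {"x":0,"y":0,"z":0,"wx":0,"wy":0,"wz":17,"hand":0},
    {"x":0,"y":0,"z":0,"wx":0,"wy":0,"wz":17,"hand":0}
  ]
}}

```text
time: 18.32
tool_pos: [0.4954, 0.2147, 0.1369]
tool_rot: [-3.14, 0.005, 3.064]
contact_force: [2.5, 3.0, 5.8]
opening: 0.0112
```

Run:
```python
from h import *
s=log();print(s['torque'],s['contact_force'],s['opening'])
```

```text
[ 0.6143635  -0.29935731 -0.03220901] [2.49950494 2.99763666 5.76729296] 0.011171770550623456
```

>>> {"method": "move_arm", "body": {
  "deltas": [
    {"x":0,"y":0,"z":0,"wx":0,"wy":0,"wz":5,"hand":0},
    {"x":0,"y":0,"z":0,"wx":0,"wy":0,"wz":10,"hand":0},
    {"x":0,"y":0,"z":0,"wx":0,"wy":0,"wz":15,"hand":0},
    {"x":0,"y":0,"z":0,"wx":0,"wy":0,"wz":17,"hand":0},
    {"x":0,"y":0,"z":0,"wx":0,"wy":0,"wz":17,"hand":0}
  ]
}}

```text
time: 18.95
tool_pos: [0.4956, 0.2135, 0.1368]
tool_rot: [-3.14, 0.006, 2.769]
contact_force: [2.9, -1.4, 5.0]
opening: 0.0119
```

Run:
```python
from h import *
s=log();print(s['torque'],s['contact_force'],s['opening'],s['tool_pos'],s['tool_rot'])
```

```text
[-0.42955066 -0.6442381   0.04846609] [ 2.94382983 -1.40698947  4.99205313] 0.011912113882457413 [0.49559833 0.21353702 0.13680607] [-3.13964155  0.00638016  2.76917227]
```

>>> {"method": "move_arm", "body": {
  "deltas": [
    {"x":0,"y":0,"z":0,"wx":0,"wy":0,"wz":8,"hand":0},
    {"x":0,"y":0,"z":0,"wx":0,"wy":0,"wz":16,"hand":0},
    {"x":0,"y":0,"z":0,"wx":0,"wy":0,"wz":24,"hand":0},
    {"x":0,"y":0,"z":0,"wx":0,"wy":0,"wz":32,"hand":0},
    {"x":0,"y":0,"z":0,"wx":0,"wy":0,"wz":40,"hand":0},
    {"x":0,"y":0,"z":0,"wx":0,"wy":0,"wz":47,"hand":0},
    {"x":0,"y":0,"z":0,"wx":0,"wy":0,"wz":47,"hand":0}
  ]
}}

```text
time: 19.82
tool_pos: [0.4948, 0.2134, 0.1368]
tool_rot: [3.14, 0.005, 1.948]
contact_force: [0.1, -2.9, 7.8]
opening: 0.0117
```

Run:
```python
from h import *
s=log();print(s['torque'],s['contact_force'],s['opening'],s['tool_pos'],s['tool_rot'])
```

```text
[-0.53852747 -0.08665905 -0.00931859] [ 0.10568845 -2.88310399  7.84773204] 0.011738643014693592 [0.49483799 0.21335977 0.13679104] [3.13998467 0.00548404 1.94778053]
```

>>> {"method": "move_arm", "body": {
  "deltas": [
    {"x":0,"y":0,"z":0,"wx":0,"wy":0,"wz":3,"hand":0},
    {"x":0,"y":0,"z":0,"wx":0,"wy":0,"wz":6,"hand":0},
    {"x":0,"y":0,"z":0,"wx":0,"wy":0,"wz":6,"hand":0}
  ]
}}

```text
time: 20.2
tool_pos: [0.4947, 0.2133, 0.1367]
tool_rot: [3.14, 0.005, 1.844]
contact_force: [0.2, -2.7, 7.2]
opening: 0.0113
```

Run:
```python
from h import *
s=log();print(s['torque'],s['contact_force'],s['opening'],s['tool_pos'],s['tool_rot'])
```

```text
[-0.64918439 -0.02336507  0.03025256] [ 0.17857475 -2.73176631  7.18067268] 0.01131341489508373 [0.49473407 0.21326895 0.13669491] [3.13976956 0.00548259 1.84404316]
```

Now at 70° and still easy; step on to the stop.

>>> {"method": "move_arm", "body": {
  "deltas": [
    {"x":0,"y":0,"z":0,"wx":0,"wy":0,"wz":3,"hand":0},
    {"x":0,"y":0,"z":0,"wx":0,"wy":0,"wz":6,"hand":0},
    {"x":0,"y":0,"z":0,"wx":0,"wy":0,"wz":6,"hand":0}
  ]
}}

```text
time: 20.58
tool_pos: [0.4944, 0.2133, 0.1367]
tool_rot: [3.14, 0.005, 1.74]
contact_force: [-0.5, -3.6, 8.4]
opening: 0.0114
```

Run:
```python
from h import *
s=log();print(s['torque'],s['contact_force'],s['opening'],s['tool_pos'],s['tool_rot'])
```

```text
[-0.59929539  0.11658531  0.55964167] [-0.4586506  -3.61936599  8.4373574 ] 0.011400030746511757 [0.49438284 0.21327554 0.13666706] [3.13986122 0.00541116 1.74036211]
```

>>> {"method": "move_arm", "body": {
  "deltas": [
    {"x":0,"y":0,"z":0,"wx":0,"wy":0,"wz":-1,"hand":0},
    {"x":0,"y":0,"z":-0.004,"wx":0,"wy":0,"wz":-1,"hand":0},
    {"x":0,"y":0,"z":-0.008,"wx":0,"wy":0,"wz":-1,"hand":0},
    {"x":0,"y":0,"z":-0.013,"wx":0,"wy":0,"wz":-1,"hand":0},
    {"x":0,"y":0,"z":-0.018,"wx":0,"wy":0,"wz":-1,"hand":0}
  ],
  "grip_force": 50
}}

```text
time: 21.2
tool_pos: [0.4942, 0.2144, 0.1544]
tool_rot: [3.14, 0.004, 1.755]
contact_force: [-0.2, -0.1, -0.6]
opening: 0.0116
```

>>> {"method": "move_arm", "body": {
  "deltas": [
    {"x":0,"y":0,"z":-0.02,"wx":0,"wy":0,"wz":0,"hand":0},
    {"x":0,"y":0,"z":-0.04,"wx":0,"wy":0,"wz":0,"hand":0},
    {"x":0,"y":0,"z":-0.06,"wx":0,"wy":0,"wz":0,"hand":0},
    {"x":0,"y":0,"z":-0.08,"wx":0,"wy":0,"wz":0,"hand":0},
    {"x":0,"y":0,"z":-0.095,"wx":0,"wy":0,"wz":0,"hand":0},
    {"x":0,"y":0,"z":-0.1,"wx":0,"wy":0,"wz":0,"hand":0},
    {"x":0,"y":0,"z":-0.1,"wx":0,"wy":0,"wz":0,"hand":0},
    {"x":0,"y":0,"z":-0.1,"wx":0,"wy":0,"wz":0,"hand":0}
  ]
}}

```text
time: 22.2
tool_pos: [0.4939, 0.2146, 0.2535]
tool_rot: [3.14, 0.004, 1.754]
contact_force: [-0.4, -0.4, -0.3]
opening: 0.0116
```

Run:
```python
from h import *
a=viewer.read_camera('side')[60:300,200:460,::-1]
cv2.imwrite('pics/end.png',cv2.resize(a,None,fx=3,fy=2.5)); s=monitor.observe(); print(s['tool_pos'],s['opening'],s['contact_force'])
```

```text
[0.49398688 0.21465268 0.25350578] 0.011660032964364558 [ 0.13554889 -0.09262286 -0.47805324]
```

View pics/end.png

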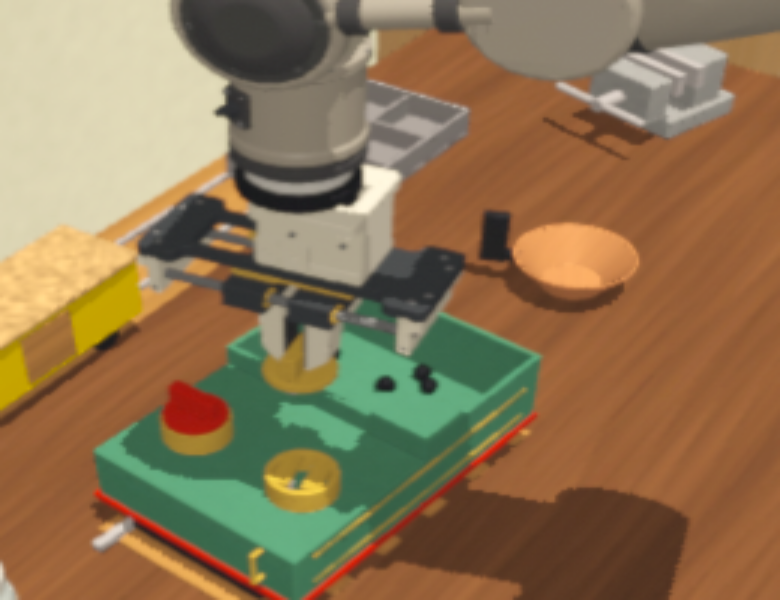

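```bash
python3 -c "
from cell import robot
print(robot.hand_in())"
```

```text
the job is handed in; nothing more can be done
None
```

I tipped all four lumps of coal into the bunker, stood the empty scuttle back on the bench and let go of it. Then I took off the brass cap and handed the job in at about 22 s with the cap still in the gripper.

- **Which way the cap loosens:** it has the left-hand thread. Turning counter-clockwise met 0.76 N·m, while clockwise met about 0.05 N·m. It turned about 76° clockwise to its stop and lifted out without jamming.
- **Brass cap:** the last picture shows it in the fingers over its empty neck. Its underside is about 240 mm above the bench, reckoned from how far the tool rose. The grip opening was 11.7 mm.
- **Scuttle and red cap:** the same picture shows the scuttle upright and empty, and the red cap shut and still in place. I did not measure either beyond the picture.
- **Coal:** the last picture shows three lumps in the bunker, with the fourth hidden behind the cap and fingers. I saw all four there in an earlier picture.
- **Bystanders:** I did not check them again at the end. No move went near them.
- **Position error:** my camera estimate of the cap was about 6 mm off in y. The fingers met about 16 N sideways on closing, so I re-centred them before turning the cap.

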